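# Mix a bottle of stain on the touch mixer and hold it up for inspection

## Task

Mix the stain in the red-capped bottle: take it out of the rack, press it upright onto the mixer's round head until the head is all the way down, and keep it down for two seconds. Then lift it off and finish holding it, still and upright, about 10 cm above the middle of the head, so that I can look from below for pigment left on the glass; the program ends with the bottle in the gripper. Keep the bottle upright throughout and leave everything else where it is.

Things in the scene. Friction and masses are not known exactly. Their poses are not given: they have to be found in the camera images.
- bottle_red: amber glass stain bottle, red cap, red stripe on its paper label, 0.1 to 0.2 kg: body 42 mm in diameter up to 60 mm above the underside, shoulder narrowing to 26 mm at 70 mm, cap 31 mm in diameter from 70 mm to the top at 92 mm. Origin: centre of the underside, z up to the cap. Starts in one of the rack's four holes. May be gripped firmly (40 N) round body or cap.
- bottle_black: stain bottle of amber glass with a black cap, same size and shape as bottle_red; stands in another hole of the rack; origin at the centre of its underside, z up. To be left in its hole.
- bottle_white: stain bottle of amber glass with a white cap, same size and shape as bottle_red; stands in another hole of the rack; origin at the centre of its underside, z up. To be left in its hole.
- bottle_yellow: stain bottle of amber glass with a yellow cap, same size and shape as bottle_red; stands in another hole of the rack; origin at the centre of its underside, z up. To be left in its hole.
- rack: fixed pale wooden block, 66 mm (x) by 284 mm (y), 30 mm high; four round blind holes, 45 mm in diameter, 15 mm deep, in a row along its y at -102, -34, +34, +102 mm: a bottle stands in each, underside 15 mm and top 107 mm above the bench. Origin: centre of the underside, z up. Which bottle is in which hole varies; rack and mixer may swap sides.
- mixer: touch mixer, fixed to the bench: white housing 145 mm (x) by 124 mm (y), 70 mm high, sloping panel with knob and switch on its -x side, round black head on top. Origin on the bench exactly under the head's axis, z up. The head's floor is 90 mm above the origin at rest, its rim 94 mm.
- head_top (a point): centre of the floor of the mixer's round head (moves with it), 90 mm above the bench at rest, 84 mm fully down. The head is a flat dish: floor 60 mm in diameter, rim 5 mm thick and 4 mm high, 70 mm outside; a bottle stands in it with 9 mm to spare all round.
- mixer_head (a joint): how far the mixer's sprung head is pressed down, in m: 0 at rest, 0.006 fully down against its stop. It starts to give at about 5 N, needs about 10 N to be fully down, and springs back by itself; a standing bottle alone does not press it down.
- stummel_a: dark briar pipe bowl without mouthpiece, 41 mm in diameter and 46 mm high, with a 17 mm thick shank reaching 58 mm from the bowl's axis along its -x; origin under the bowl's axis on the underside. Bystander.
- stummel_b: lighter briar pipe bowl, same shape, size and origin as stummel_a. Bystander.
- wax_tin: closed round wax tin with a green lid, 75 mm in diameter, 27 mm high; origin at the centre of the underside. Bystander.
- brush: wooden brush, 170 mm long, lying flat along its x axis, handle to its -x. Bystander.
Not all that is in view belongs to the job. There is more than one size of the mixer; the job needs the larger. What is shaped like the bottle_red but purple is not meant.

How it is judged:
By the outcome, as a careful person would: the job done as asked, in the order asked, and still so for the second after the job is handed in, while the arm keeps its last pose, push and grip.
It also fails if it takes over 51 s, if anything falls off the work surface, if the arm or the gripper's body presses on something with over 40 N, if the wrist force passes 120 N, or if a joint passes its speed limit or range.

## Robot

A 6-joint arm with a two-finger parallel gripper is mounted at the origin on the work surface. World frame = base frame: x ahead of the robot, y to its left, z up, the work surface at z = 0. Lengths are in m, angles in rad, forces in N, time in s.
With the tool pointing down it reaches from about 0.35 to 0.85 m from the base axis. Payload 8.1 kg.
Tool frame: the origin (TCP) lies at the very end of the fingers, on their centre line; the grasp point (between the pads) lies robot.hold_point_z behind it (robot.hold_point_z is the distance from the TCP to the grasp point, in m); z points along the fingers, y is the direction in which the jaws open and shut (so a half turn about z gives the same grasp; the last joint's range is limited). The gripper opens to 93 mm and grips with 3 to 60 N. Pads are 15 mm wide; open, the fingers measure 128 mm over their backs; the gripper's body (75 mm by 188 mm) begins 65 mm behind the grasp point.
Start: joints at [1.223, 0.13, 1.488, -0, 1.523, -0.085], TCP at [0.156, 0.579, 0.219] pointing down, gripper open.
Joint ranges: [-2.96, 2.96], [-0.89, 2.26], [0.02, 2.5], [-1.34, 4.48], [0, 2.73], [-2.66, 2.66]. Speed limits (rad/s): [2.39, 2.39, 2.79, 3.14, 3.14, 3.14].

## Interface

Orientations are given as a rotation vector (axis times angle).
In Python, from plant import robot, cams gives the robot as it stands. The module is installed in compiled form; this text tells all that it offers.
- The arm moves only by the tool step_arm, never from a script. Its argument "deltas" is a list of rows, each an object with "offset": the shift along the tool's x, y, z in cm, a list of three; "roll": the turn about the tool's z in rad. In form: [{"offset": [x, y, z], "roll": roll}, ...]. A call has 1 to 12 rows; each row shifts and turns the commanded pose from where the row before left it, along the tool's axes as they then stand; what a row does not reach is not made up. A row lasts 1/8 s, in which the tool goes at most 62.5 mm and 10.7 degrees, less where a joint would pass 70% of its speed; a pose out of reach is approached as far as the arm can. A call with a gripper value outside its range is refused whole. "fingers" is the finger opening in cm, from 0 to 9.3, set as the call begins (left out, the last holds). The fingers move at their own pace and stop on an object; "grip_force" is the grip in N (left out, the last holds). Time passes only in rows, so rows that do not move let the fingers close. It gives the time, the measured TCP pose, the force and the opening at its end, in the units of the state.
- robot.read_state(): the state, without advancing time (a new reading comes with each control period).
- cams.read_camera(name): name is "scene" or "top"; returns a dict with "pixels" (400x640x3 uint8, red, green, blue), "fx", "fy", "cx", "cy" (pixels), "k1" (the pictures are not rectified: a ray, as slopes to the right and down, at radius r is drawn at 1 + k1 r^2 times it, then the intrinsics apply), "extrinsics" (4x4, takes a point from world to camera coordinates). Camera axes: x right, y down, z forward; pixel columns grow to the right and rows downward; lengths in m; the calibration is good to about 2 mm. A picture is of the moment at which its call begins. There is no depth.
- robot.close_job(): hands the job in, once; it reports no verdict.
Trained networks look in a picture, given as the dict that the camera call returned (one of the last four; its "shot" number tells which), for a name from the list of things; names that differ only in an ending like _2 or _b are one class to them, and where a whole thing is asked for, a point or a joint stands for the part that bears it (a point fixed in the world has none). Each returns a list of dicts, best first, with "score" (0 to 1); they miss things now and then, are a little off and sometimes report something else, mostly with a low value. They report only what shows in the picture. A call takes as long as a camera call. They do not tell look-alikes from the thing itself.
- cams.boxes_of(picture, thing): "xy" ([column, row] in pixels, amid what is visible of it).
- cams.silhouettes(picture, thing): "mask" (400x640 bool, what is visible of it) and "xy" ([column, row] in pixels, amid what is visible of it).
- cams.pinpoint(picture, thing): "xy" ([column, row] in pixels: a listed point, or the origin of a listed thing).
The state is a dict: "t": time; "q": joint angles; "dq": joint speeds; "joint_torque": joint torques, N m; "tool_pos": TCP position; "orientation": TCP orientation; "force": force on the tool from outside, world axes, zero at the start; "wrist_torque": the same for the moment, N m; "opening": finger opening in m.
Only numpy, scipy, OpenCV 4.12 (cv2) and the standard library are available. Lean on these libraries where they do the work, as an engineer would, in place of code of your own. Each camera call takes 0.05 s, during which the arm holds its last target. There are 200 camera calls.

## Working session

There is one attempt and no reset: what is moved stays moved. The work goes in short steps, Python scripts to look and compute and a tool call to move; the robot and the scene stay as the last step left them, time stands still between calls to the robot, and variables do not carry over. Pictures are saved under pics/ and viewed, about 8 in all and at most 12, crops included, and the job is handed in when it is done.

Besides the shell and the picture viewer there is one more tool, called in YAML: its name, and indented under it one key for each argument. step_arm: Moves the arm, as the interface text tells. Its arguments: {"type":"object","properties":{"deltas":{"type":"array"},"fingers":{"type":"number"},"grip_force":{"type":"number"}},"required":["deltas"]}

```bash
mkdir -p pics
cat > h.py <<'E'
import numpy as np, cv2
from plant import robot, cams
def ray(p,xy):
    r=np.array([(xy[0]-p["cx"])/p["fx"],(xy[1]-p["cy"])/p["fy"]]);u=r.copy()
    for _ in range(20): u=r/(1+p["k1"]*(u@u))
    E=np.array(p["extrinsics"]);R=E[:3,:3];c=-R.T@E[:3,3]
    return c,R.T@np.array([u[0],u[1],1])
def at(p,xy,z):
    c,d=ray(p,xy);return c+d*(z-c[2])/d[2]
def proj(p,X):
    E=np.array(p["extrinsics"]);v=E[:3,:3]@np.array(X)+E[:3,3];u=v[:2]/v[2]
    u=u*(1+p["k1"]*(u@u));return np.array([u[0]*p["fx"]+p["cx"],u[1]*p["fy"]+p["cy"]])
def save(p,n): cv2.imwrite(n,cv2.cvtColor(p["pixels"],cv2.COLOR_RGB2BGR))
E
python3 - <<'E'
from h import *
np.set_printoptions(precision=4,suppress=True)
print(robot.hold_point_z,robot.read_state())
for n in("top","scene"):
    p=cams.read_camera(n);save(p,f"pics/{n}0.png")
    c,d=ray(p,[320,200]);print(n,c,d,p["k1"],p["fx"])
    for t in("bottle_red","mixer","head_top","rack"):
        z={"bottle_red":.015,"mixer":0,"head_top":.09,"rack":0}[t]
        for r in cams.pinpoint(p,t): print(n,t,round(r["score"],2),np.round(r["xy"],1),at(p,r["xy"],z))
E
```

```text
0.0188 {'t': 0.0, 'q': array([ 1.2226,  0.1312,  1.4893,  0.    ,  1.523 , -0.0854]), 'dq': array([ 0.0001, -0.0003, -0.0002,  0.0004, -0.0007, -0.0017]), 'joint_torque': array([ -0.0023, -55.9837, -49.1757,   0.0767,   0.0355,  -0.0002]), 'tool_pos': array([0.1556, 0.5789, 0.2176]), 'orientation': array([-0.4115, -3.1141,  0.0028]), 'force': array([-0.2341,  0.353 , -0.3439]), 'wrist_torque': array([0.0748, 0.0162, 0.0226]), 'opening': 0.09280128727583174}
top [0.475  0.0395 0.9967] [ 0.1204 -0.0059 -0.9927] -0.07957867946589285 398.0251815828491
top bottle_red 0.87 [160.  241.3] [0.4858 0.4301 0.015 ]
top bottle_red 0.61 [195.8 254.7] [0.4545 0.3383 0.015 ]
top bottle_red 0.15 [277.7 238.2] [0.4981 0.1367 0.015 ]
top mixer 0.98 [397.9 246.5] [ 0.4811 -0.1626  0.    ]
top mixer 0.76 [467.5 273.5] [ 0.4148 -0.3386 -0.    ]
top head_top 0.86 [404.6 247.6] [ 0.4782 -0.1597  0.09  ]
top head_top 0.79 [474.7 273.9] [ 0.4194 -0.3213  0.09  ]
top rack 0.62 [240.6 241. ] [ 0.4901  0.231  -0.    ]
scene [ 1.1935 -0.5279  0.8428] [-0.5401  0.5031 -0.6749] 0.03463908109631208 470.8448209032902
scene bottle_red 0.81 [362.1 153. ] [0.469  0.3175 0.015 ]
scene bottle_red 0.8 [390.1 142.5] [0.4919 0.4162 0.015 ]
scene mixer 0.78 [148.2 273.4] [ 0.4274 -0.3469  0.    ]
scene mixer 0.57 [228.2 239.4] [ 0.4668 -0.1571  0.    ]
scene head_top 0.74 [225.2 215.8] [ 0.4793 -0.1589  0.09  ]
scene head_top 0.68 [141.4 247.6] [ 0.4359 -0.3421  0.09  ]
scene head_top 0.46 [426.8 199.1] [0.7649 0.2173 0.09  ]
scene rack 0.89 [343.8 173.1] [0.484  0.2263 0.    ]
```

View pics/top0.png

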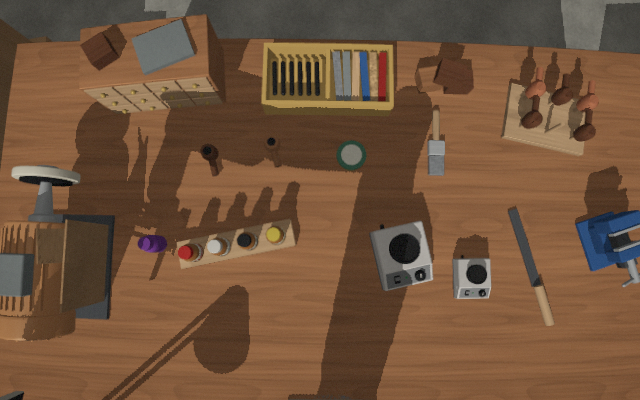

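View pics/scene0.png

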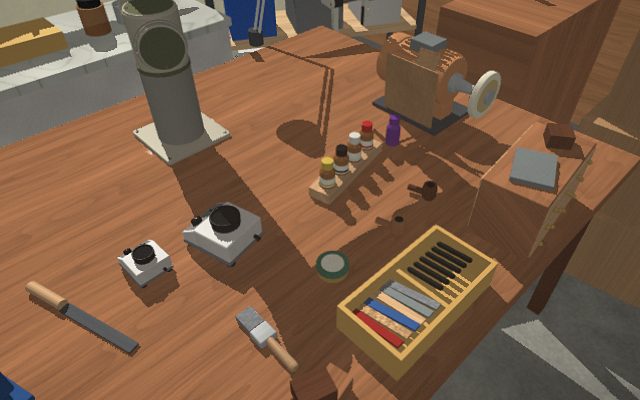

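The red-capped bottle is at about (187,252) in the top view, at the rack's end, with the purple look-alike beside it at (152,244). The larger mixer's head is at (404,248) and the small one's at (476,274). Next I refine these by fitting models to colour masks.

```bash
cat > fit.py <<'E'
from h import *
from scipy.optimize import least_squares
def cyl(x,y,z0,z1,r):
    a=np.linspace(0,2*np.pi,40);return [[x+r*np.cos(t),y+r*np.sin(t),z] for z in(z0,z1) for t in a]
def cen(p,P):
    h=cv2.convexHull(np.array([proj(p,q) for q in P],np.float32));m=cv2.moments(h);return np.array([m["m10"],m["m01"]])/m["m00"],m["m00"]
def blob(m,guess):
    n,l,s,c=cv2.connectedComponentsWithStats(m.astype(np.uint8))
    i=min((k for k in range(1,n) if s[k,4]>30),key=lambda k:np.hypot(*(c[k]-guess)))
    return c[i],s[i,4]
def fit(p,m,guess,z0,z1,r):
    c,a=blob(m,guess);x0=at(p,guess,z1)[:2]
    s=least_squares(lambda v:cen(p,cyl(*v,z0,z1,r))[0]-c,x0,diff_step=1e-3)
    return s.x,c,a,cen(p,cyl(*s.x,z0,z1,r))[1]
def masks(p):
    h=cv2.cvtColor(p["pixels"],cv2.COLOR_RGB2HSV).astype(int);H,S,V=h[...,0],h[...,1],h[...,2]
    return dict(red=((H<6)|(H>172))&(S>170)&(V>70),black=(V<50),yellow=(H>20)&(H<32)&(S>120)&(V>120))
E
python3 - <<'E'
from fit import *
np.set_printoptions(precision=4,suppress=True)
for n,g in(("top",dict(red=(187,252),yellow=(275,235),black=(404,248))),("scene",dict(red=(367,127),yellow=(327,164),black=(225,217)))):
    p=cams.read_camera(n);M=masks(p)
    for k in g:
        z=(.091,.097,.035) if k=="black" else (.085,.107,.0155)
        print(n,k,*fit(p,M[k],g[k],*z))
E
```

```text
top red [0.4617 0.3382] [185.1212 252.0485] 165 188.2216571214376
top yellow [0.5058 0.1397] [272.7961 233.8355] 152 162.84018193604425
top black [ 0.4767 -0.1573] [403.958  248.2993] 715 761.1415511977393
scene red [0.4627 0.3366] [366.5446 126.1287] 101 124.97839663573541
scene yellow [0.4989 0.1453] [326.9167 160.6667] 72 150.123136598384
scene black [ 0.4898 -0.1649] [225.3716 218.4249] 619 592.0499577653827
```

```bash
cat > plan.py <<'E'
from h import *
from scipy.spatial.transform import Rotation as Ro
def plan(legs,yaw0=None):
    """legs: (xyz, angle of tool y in world, rows); prints rows in tool axes"""
    s=robot.read_state();R=Ro.from_rotvec(s["orientation"]).as_matrix();P=s["tool_pos"]
    print("pos",P.round(4),"z",R[:,2].round(4),"f",s["force"].round(2),"t",s["t"])
    y=np.arctan2(R[1,1],R[0,1])
    for X,a,n in legs:
        X=np.array(X);dr=-(((a-y)+np.pi)%(2*np.pi)-np.pi)/n;d=(X-P)/n*100
        print("leg");
        for i in range(n):
            ty=np.array([np.cos(y),np.sin(y),0]);tz=np.array([0,0,-1.]);tx=np.cross(ty,tz)
            print([round(float(d@v),2) for v in(tx,ty,tz)],round(dr,3));y-=dr
        P=X
E
python3 -c "
from plan import *
plan([([.22,.34,.24],.217,8),([.462,.3375,.20],.217,6)])"
```

```text
pos [0.1559 0.5794 0.2187] z [-0.  0. -1.] f [-0.23 -0.21 -0.87] t 0.6
leg
[-1.55, -2.68, -0.27] 0.136
[-1.9, -2.45, -0.27] 0.136
[-2.22, -2.16, -0.27] 0.136
[-2.49, -1.84, -0.27] 0.136
[-2.72, -1.49, -0.27] 0.136
[-2.89, -1.1, -0.27] 0.136
[-3.02, -0.7, -0.27] 0.136
[-3.09, -0.28, -0.27] 0.136
leg
[-0.91, 3.93, 0.67] -0.0
[-0.91, 3.93, 0.67] -0.0
[-0.91, 3.93, 0.67] -0.0
[-0.91, 3.93, 0.67] -0.0
[-0.91, 3.93, 0.67] -0.0
[-0.91, 3.93, 0.67] -0.0
```

step_arm:
  deltas:
    - {"offset":[-1.55,-2.68,-0.27],"roll":0.136}
    - {"offset":[-1.9,-2.45,-0.27],"roll":0.136}
    - {"offset":[-2.22,-2.16,-0.27],"roll":0.136}
    - {"offset":[-2.49,-1.84,-0.27],"roll":0.136}
    - {"offset":[-2.72,-1.49,-0.27],"roll":0.136}
    - {"offset":[-2.89,-1.1,-0.27],"roll":0.136}
    - {"offset":[-3.02,-0.7,-0.27],"roll":0.136}
    - {"offset":[-3.09,-0.28,-0.27],"roll":0.136}
  fingers: 9.3
  grip_force: 40

```text
t: 1.6
tool_pos: [0.2206, 0.3392, 0.2405]
orientation: [1.969, 2.448, 0.001]
force: [0.2, -0.4, -0.3]
opening: 0.0928
```

step_arm:
  deltas:
    - {"offset":[-0.91,3.93,0.67],"roll":0}
    - {"offset":[-0.91,3.93,0.67],"roll":0}
    - {"offset":[-0.91,3.93,0.67],"roll":0}
    - {"offset":[-0.91,3.93,0.67],"roll":0}
    - {"offset":[-0.91,3.93,0.67],"roll":0}
    - {"offset":[-0.91,3.93,0.67],"roll":0}
    - {"offset":[0,0,0],"roll":0}
    - {"offset":[0,0,0],"roll":0}

```text
t: 2.6
tool_pos: [0.462, 0.3383, 0.2]
orientation: [-1.964, -2.451, 0.001]
force: [0.6, 1.5, -0.9]
opening: 0.0929
```

Run:
```python
from fit import *
from plan import plan
np.set_printoptions(precision=4,suppress=True)
for n in("top","scene"):
    p=cams.read_camera(n);save(p,f"pics/{n}1.png")
    if n=="scene": M=masks(p);print(fit(p,M["red"],(367,127),.085,.107,.0155))
a=cv2.imread("pics/top1.png")[140:340,90:330];b=cv2.imread("pics/scene1.png")[40:240,270:510]
cv2.imwrite("pics/c1.png",np.hstack([cv2.resize(a,(400,333)),cv2.resize(b,(400,333))]))
plan([([.462,.3375,.042],.217,6)])
```

```text
(array([0.4629, 0.3368]), array([366.6337, 126.1386]), np.int32(101), 124.98792125843465)
pos [0.4617 0.3386 0.2006] z [ 0.0003  0.0004 -1.    ] f [ 0.46 -0.68  1.02] t 2.7
leg
[-0.02, 0.0, 2.64] 0.001
[-0.02, 0.0, 2.64] 0.001
[-0.02, 0.0, 2.64] 0.001
[-0.02, 0.0, 2.64] 0.001
[-0.02, 0.0, 2.64] 0.001
[-0.02, 0.0, 2.64] 0.001
```

View pics/c1.png

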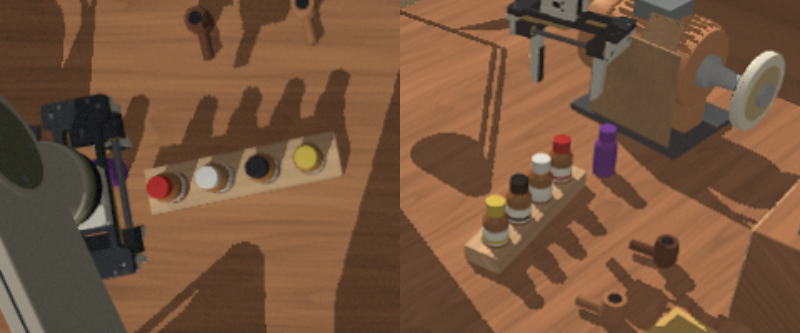

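The fingers straddle the red bottle, and the white and purple ones are clear of them. I'll check the tip midpoint's projection numerically, then go down.

Run:
```python
from fit import *
p=cams.read_camera("scene");s=robot.read_state()["tool_pos"];print(proj(p,s),proj(p,[.462,.3375,.107]))
a=.217;d=np.array([np.cos(a),np.sin(a),0])*.054
print(proj(p,s-d),proj(p,s+d))
```

```text
[369.06013827  92.6317155 ] [366.79195916 122.60917112]
[351.82403866  87.08485088] [386.9091638   98.36262732]
```

step_arm:
  deltas:
    - {"offset":[-0.1,0,2.5],"roll":0}
    - {"offset":[0,0,2.5],"roll":0}
    - {"offset":[0,0,2],"roll":0}
    - {"offset":[0,0,2],"roll":0}
    - {"offset":[0,0,2],"roll":0}
    - {"offset":[0,0,2],"roll":0}
    - {"offset":[0,0,2],"roll":0}
    - {"offset":[0,0,0.8],"roll":0}
    - {"offset":[0,0,0],"roll":0}

```text
t: 3.88
tool_pos: [0.4623, 0.337, 0.0413]
orientation: [-1.964, -2.451, 0.002]
force: [-1.2, -0.0, -0.0]
opening: 0.0928
```

Run:
```python
from fit import *
for n in("top","scene"):
    p=cams.read_camera(n);save(p,f"pics/{n}2.png")
b=cv2.imread("pics/scene2.png")[70:190,300:440]
cv2.imwrite("pics/c2.png",cv2.resize(b,(700,600),interpolation=cv2.INTER_CUBIC))
print(robot.read_state()["force"],robot.read_state()["tool_pos"])
```

```text
[-0.0506788 -0.2007908  0.7029814] [0.46314958 0.33760211 0.04271324]
```

View pics/c2.png

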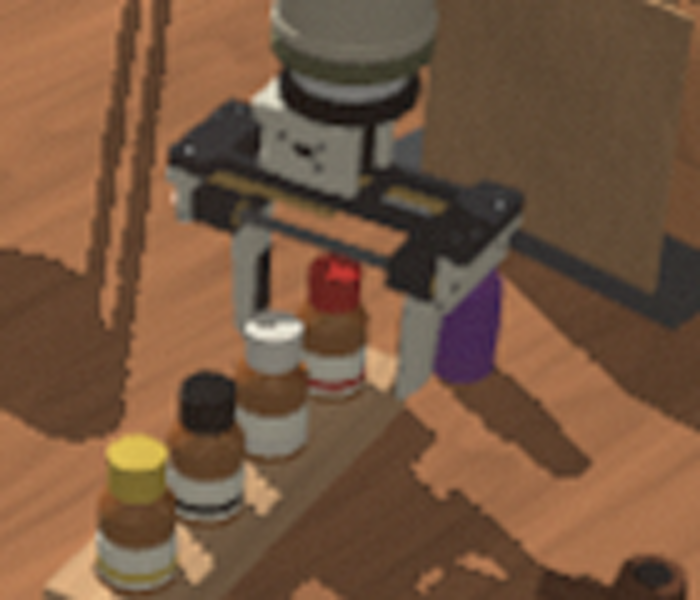

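The red bottle (crop 333,330) stands between the fingers, with the white and purple ones clear. Now I close on it.

step_arm:
  deltas:
    - {"offset":[0,0,0],"roll":0}
    - {"offset":[0,0,0],"roll":0}
    - {"offset":[0,0,0],"roll":0}
    - {"offset":[0,0,0],"roll":0}
    - {"offset":[0,0,0],"roll":0}
    - {"offset":[0,0,0],"roll":0}
    - {"offset":[0,0,0],"roll":0}
    - {"offset":[0,0,0],"roll":0}
  fingers: 3.5
  grip_force: 40

```text
t: 4.97
tool_pos: [0.4626, 0.3373, 0.042]
orientation: [-1.964, -2.452, 0.0]
force: [0.6, -0.9, -0.3]
opening: 0.0416
```

step_arm:
  deltas:
    - {"offset":[0,0,-0.5],"roll":0}
    - {"offset":[0,0,-1],"roll":0}
    - {"offset":[0,0,-1.5],"roll":0}
    - {"offset":[0,0,-2],"roll":0}
    - {"offset":[0,0,-2.5],"roll":0}
    - {"offset":[0,0,-2.5],"roll":0}
    - {"offset":[0,0,-2.5],"roll":0}
    - {"offset":[0,0,-2.5],"roll":0}
    - {"offset":[0,0,-1],"roll":0}
    - {"offset":[0,0,0],"roll":0}

```text
t: 6.22
tool_pos: [0.4631, 0.3376, 0.2033]
orientation: [1.964, 2.451, 0.003]
force: [0.2, -0.4, -1.7]
opening: 0.0408
```

```bash
python3 -c "
from fit import *
from plan import *
p=cams.read_camera('scene');s=robot.read_state()['tool_pos'];z=s[2]
print(fit(p,masks(p)['red'],proj(p,[s[0],s[1],z+.054]),z+.043,z+.065,.0155),s)
plan([([.478,-.1585,.201],.217,16)])" | head -8
```

```text
(array([0.46265158, 0.33738714]), array([370.31775701,  73.86915888]), np.int32(107), 147.56063252408057) [0.46260025 0.33723264 0.20198581]
pos [0.4626 0.3372 0.202 ] z [ 1.e-04  0.e+00 -1.e+00] f [ 0.01  0.17 -1.61] t 6.275
leg
[-3.04, -0.58, 0.01] 0.0
[-3.04, -0.58, 0.01] 0.0
[-3.04, -0.58, 0.01] 0.0
[-3.04, -0.58, 0.01] 0.0
[-3.05, -0.58, 0.01] 0.0
```

step_arm:
  deltas:
    - {"offset":[-1.52,-0.29,0],"roll":0}
    - {"offset":[-3.04,-0.58,0],"roll":0}
    - {"offset":[-3.04,-0.58,0],"roll":0}
    - {"offset":[-3.04,-0.58,0],"roll":0}
    - {"offset":[-3.04,-0.58,0],"roll":0}
    - {"offset":[-3.04,-0.58,0],"roll":0}
    - {"offset":[-3.04,-0.58,0],"roll":0}
    - {"offset":[-3.04,-0.58,0],"roll":0}
    - {"offset":[-3.04,-0.58,0],"roll":0}
    - {"offset":[-3.04,-0.58,0],"roll":0}
    - {"offset":[-1.52,-0.29,0],"roll":0}

```text
t: 7.65
tool_pos: [0.4715, 0.0261, 0.201]
orientation: [-1.966, -2.449, 0.002]
force: [-0.0, -0.1, -1.1]
opening: 0.0413
```

Run:
```python
from fit import *
from plan import plan
np.set_printoptions(precision=4,suppress=True)
for n in("top","scene"):
    p=cams.read_camera(n);save(p,f"pics/{n}3.png")
    for r in cams.pinpoint(p,"head_top")[:2]: print(n,r["score"],at(p,r["xy"],.09))
    for r in cams.silhouettes(p,"head_top")[:2]: print(" sil",r["score"],r["xy"],r["mask"].sum())
    g=proj(p,[.478,-.159,.094]);k=cv2.erode(masks(p)["black"].astype(np.uint8),np.ones((3,3)))
    print(fit(p,cv2.dilate(cv2.morphologyEx(masks(p)["black"].astype(np.uint8),cv2.MORPH_OPEN,cv2.getStructuringElement(2,(11,11))),np.ones((1,1))),g,.091,.094,.035))
a=cv2.resize(cv2.imread("pics/top3.png")[190:310,350:490],None,fx=2.8,fy=2.8);b=cv2.resize(cv2.imread("pics/scene3.png")[160:280,150:290],None,fx=2.8,fy=2.8)
cv2.imwrite("pics/c3.png",np.hstack([a,b]))
plan([([.478,-.1585,.201],.217,8)])
```

```text
top 0.69 [ 0.4207 -0.3197  0.09  ]
top 0.67 [ 0.4764 -0.1576  0.09  ]
 sil 0.88 [408.8, 247.6] 490
 sil 0.68 [478.2, 269.5] 279
(array([ 0.4765, -0.1686]), array([408.7185, 248.4369]), np.int32(444), 748.7797438181005)
scene 0.89 [ 0.4513 -0.3417  0.09  ]
scene 0.68 [ 0.4832 -0.1711  0.09  ]
 sil 0.74 [222.4, 216.2] 601
 sil 0.63 [142.4, 251.2] 297
(array([ 0.4475, -0.3537]), array([138.5, 253. ]), np.int32(100), 707.1932197068818)
pos [0.4723 0.0288 0.2019] z [-0.0003  0.0004 -1.    ] f [-0.06  0.21 -1.28] t 7.95
leg
[-2.3, -0.44, 0.01] 0.0
[-2.3, -0.44, 0.01] 0.0
[-2.3, -0.44, 0.01] 0.0
[-2.3, -0.44, 0.01] 0.0
[-2.3, -0.44, 0.01] 0.0
[-2.3, -0.44, 0.01] 0.0
[-2.3, -0.44, 0.01] 0.0
[-2.3, -0.43, 0.01] 0.0
```

View pics/c3.png

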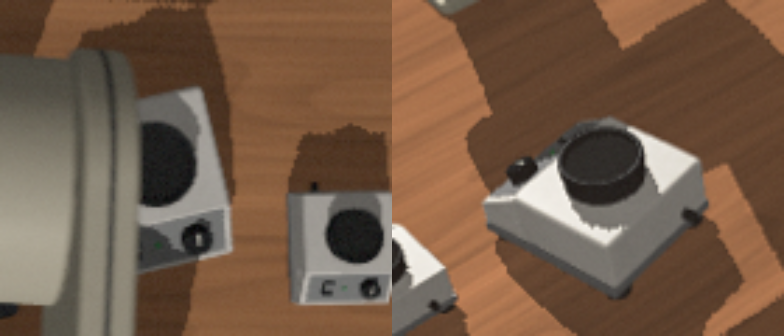

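The scene view gives the big head's rim centre at about (224.6,215.7), which matches roughly (0.478,-0.158). The masks that are partly hidden by the arm are biased, so I ignore them.

step_arm:
  deltas:
    - {"offset":[-1.2,-0.2,0],"roll":0}
    - {"offset":[-2.4,-0.4,0],"roll":0}
    - {"offset":[-2.5,-0.5,0],"roll":0}
    - {"offset":[-2.5,-0.5,0],"roll":0}
    - {"offset":[-2.5,-0.5,0],"roll":0}
    - {"offset":[-2.5,-0.5,0],"roll":0}
    - {"offset":[-2.4,-0.5,0],"roll":0}
    - {"offset":[-1.6,-0.3,0],"roll":0}
    - {"offset":[-0.8,-0.1,1],"roll":0}
    - {"offset":[0,0,2],"roll":0}
    - {"offset":[0,0,2],"roll":0}
    - {"offset":[0,0,1.5],"roll":0}

```text
t: 9.45
tool_pos: [0.4779, -0.1586, 0.1353]
orientation: [-1.962, -2.451, 0.0]
force: [0.0, 0.8, -1.0]
opening: 0.0416
```

step_arm:
  deltas:
    - {"offset":[0,0,0],"roll":0}
    - {"offset":[0,0,0],"roll":0}

```text
t: 9.7
tool_pos: [0.4788, -0.1592, 0.1376]
orientation: [1.963, 2.452, 0.0]
force: [0.5, 0.9, -1.8]
opening: 0.0416
```

Run:
```python
from fit import *
from plan import plan
p=cams.read_camera("scene");save(p,"pics/scene4.png")
s=robot.read_state()["tool_pos"];z=s[2]
print(fit(p,masks(p)['red'],proj(p,[s[0],s[1],z+.054]),z+.043,z+.065,.0155))
I=cv2.imread("pics/scene4.png")[140:270,150:300];I=cv2.resize(I,None,fx=4.5,fy=4.5,interpolation=cv2.INTER_CUBIC)
for r,c in((.035,(0,255,0)),):
  for x,y in((.4775,-.158),):
    q=np.array([(proj(p,P)-[150,140])*4.5 for P in cyl(x,y,.094,.094,r)],np.int32);cv2.polylines(I,[q],False,c,1)
q=np.array([(proj(p,P)-[150,140])*4.5 for P in cyl(s[0],s[1],z-.027,z-.027,.021)],np.int32);cv2.polylines(I,[q],False,(255,255,0),1)
cv2.imwrite("pics/c4.png",I)
plan([([.4775,-.158,z],.217,1)])
```

```text
(array([ 0.49132002, -0.17241481]), array([216.05128205, 187.17948718]), np.int32(39), 233.3538204608485)
pos [ 0.479  -0.1594  0.138 ] z [ 1.4e-03 -6.0e-04 -1.0e+00] f [-0.21  0.1  -0.43] t 9.75
leg
[0.17, -0.12, 0.0] 0.003
```

View pics/c4.png

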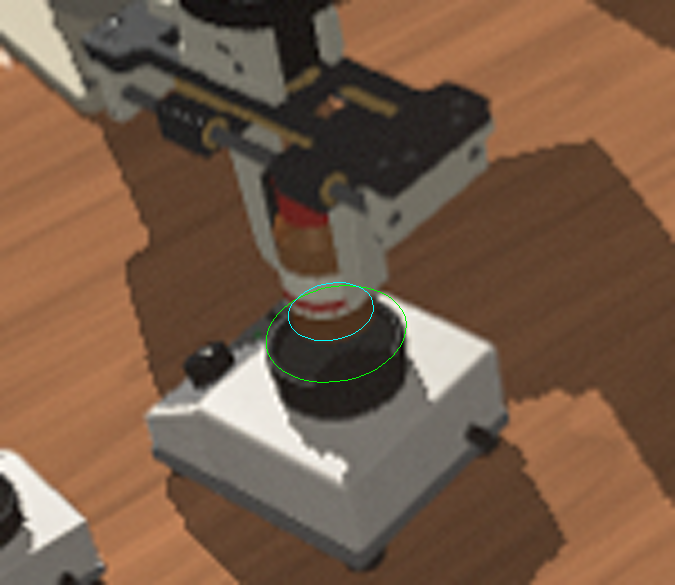

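The predicted rim (green) coincides with the real one at (337,333), and the bottle is centred over it. I'll go down in small steps and watch the force.

step_arm:
  deltas:
    - {"offset":[0.1,-0.1,0.5],"roll":0}
    - {"offset":[0,0,0.5],"roll":0}
    - {"offset":[0,0,0.4],"roll":0}
    - {"offset":[0,0,0.2],"roll":0}
    - {"offset":[0,0,0.2],"roll":0}
    - {"offset":[0,0,0.1],"roll":0}
    - {"offset":[0,0,0],"roll":0}

```text
t: 10.62
tool_pos: [0.4772, -0.1585, 0.118]
orientation: [1.964, 2.452, 0.0]
force: [-0.3, -0.3, -0.9]
opening: 0.0416
```

step_arm:
  deltas:
    - {"offset":[0,0,0.2],"roll":0}
    - {"offset":[0,0,0],"roll":0}

```text
t: 10.88
tool_pos: [0.4775, -0.1586, 0.1164]
orientation: [1.964, 2.451, 0.0]
force: [-0.7, 0.3, 2.7]
opening: 0.0414
```

step_arm:
  deltas:
    - {"offset":[0,0,0.2],"roll":0}
    - {"offset":[0,0,0],"roll":0}

```text
t: 11.12
tool_pos: [0.4775, -0.1586, 0.1144]
orientation: [1.964, 2.451, 0.0]
force: [-0.8, -0.1, 3.7]
opening: 0.0414
```

Contact came at 0.117, as expected. I keep pressing.

step_arm:
  deltas:
    - {"offset":[0,0,0.2],"roll":0}
    - {"offset":[0,0,0],"roll":0}

```text
t: 11.38
tool_pos: [0.4775, -0.1586, 0.1126]
orientation: [1.964, 2.451, 0.0]
force: [-1.5, 0.4, 6.6]
opening: 0.0415
```

step_arm:
  deltas:
    - {"offset":[0,0,0.2],"roll":0}
    - {"offset":[0,0,0],"roll":0}

```text
t: 11.62
tool_pos: [0.4775, -0.1587, 0.1109]
orientation: [1.964, 2.451, 0.0]
force: [-3.4, 1.5, 9.4]
opening: 0.0412
```

step_arm:
  deltas:
    - {"offset":[0,0,0.1],"roll":0}
    - {"offset":[0,0,0],"roll":0}

```text
t: 11.88
tool_pos: [0.4776, -0.1587, 0.1109]
orientation: [1.963, 2.451, 0.0]
force: [-5.8, 2.6, 16.6]
opening: 0.041
```

The TCP stopped at 0.1109 and the force jumped to 16.6 N, so this is the hard stop. Now I hold.

step_arm:
  deltas:
    - {"offset":[0,0,0.03],"roll":0}
    - {"offset":[0,0,0],"roll":0}
    - {"offset":[0,0,0],"roll":0}
    - {"offset":[0,0,0],"roll":0}
    - {"offset":[0,0,0],"roll":0}
    - {"offset":[0,0,0],"roll":0}
    - {"offset":[0,0,0],"roll":0}
    - {"offset":[0,0,0],"roll":0}
    - {"offset":[0,0,0],"roll":0}
    - {"offset":[0,0,0],"roll":0}
    - {"offset":[0,0,0],"roll":0}
    - {"offset":[0,0,0],"roll":0}

```text
t: 13.38
tool_pos: [0.4776, -0.1587, 0.1109]
orientation: [1.963, 2.451, 0.0]
force: [-7.8, 3.3, 17.7]
opening: 0.0412
```

step_arm:
  deltas:
    - {"offset":[0,0,0],"roll":0}
    - {"offset":[0,0,0],"roll":0}
    - {"offset":[0,0,0],"roll":0}
    - {"offset":[0,0,0],"roll":0}
    - {"offset":[0,0,0],"roll":0}
    - {"offset":[0,0,0],"roll":0}
    - {"offset":[0,0,0],"roll":0}
    - {"offset":[0,0,0],"roll":0}
    - {"offset":[0,0,0],"roll":0}
    - {"offset":[0,0,0],"roll":0}

```text
t: 14.62
tool_pos: [0.4776, -0.1587, 0.1109]
orientation: [1.963, 2.451, 0.0]
force: [-7.9, 2.8, 18.5]
opening: 0.0415
```

Run:
```python
from fit import *
p=cams.read_camera("scene");save(p,"pics/scene5.png")
I=cv2.imread("pics/scene5.png")[140:270,150:300];cv2.imwrite("pics/c5.png",cv2.resize(I,None,fx=4.5,fy=4.5,interpolation=cv2.INTER_CUBIC))
s=robot.read_state();print(s["tool_pos"],s["force"],s["orientation"])
```

```text
[ 0.47760125 -0.15872575  0.11083678] [-8.13529828  3.25454386 19.60427597] [1.96331588e+00 2.45106037e+00 1.35756697e-04]
```

View pics/c5.png

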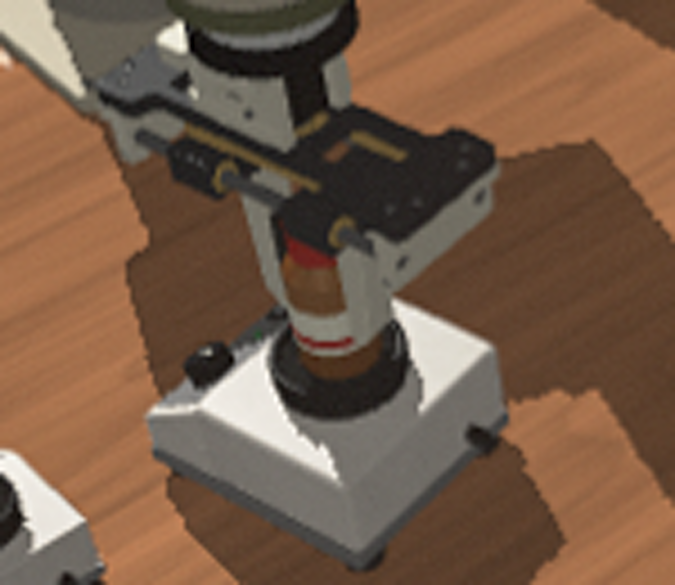

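The bottle stands upright inside the dish with the head down, held for over 2.7 s. I lift 10.7 cm.

step_arm:
  deltas:
    - {"offset":[0,0,-0.3],"roll":0}
    - {"offset":[0,0,-0.5],"roll":0}
    - {"offset":[0,0,-0.8],"roll":0}
    - {"offset":[0,0,-1.2],"roll":0}
    - {"offset":[0,0,-1.6],"roll":0}
    - {"offset":[0,0,-1.6],"roll":0}
    - {"offset":[0,0,-1.6],"roll":0}
    - {"offset":[0,0,-1.4],"roll":0}
    - {"offset":[0,0,-1],"roll":0}
    - {"offset":[0,0,-0.5],"roll":0}
    - {"offset":[0,0,-0.2],"roll":0}

```text
t: 16.05
tool_pos: [0.4771, -0.1585, 0.2158]
orientation: [-1.964, -2.452, 0.0]
force: [0.0, -0.1, -1.5]
opening: 0.0412
```

step_arm:
  deltas:
    - {"offset":[0,0,0],"roll":0}
    - {"offset":[0,0,0],"roll":0}
    - {"offset":[0,0,0],"roll":0}
    - {"offset":[0,0,0],"roll":0}
    - {"offset":[0,0,0],"roll":0}
    - {"offset":[0,0,0],"roll":0}

```text
t: 16.8
tool_pos: [0.4772, -0.1585, 0.2157]
orientation: [-1.964, -2.452, -0.0]
force: [-0.1, -0.2, -0.5]
opening: 0.0408
```

Run:
```python
from fit import *
p=cams.read_camera("scene");save(p,"pics/scene6.png")
s=robot.read_state();t=s["tool_pos"];print(t,s["force"],s["orientation"],s["opening"],abs(s["dq"]).max(),s["t"])
I=cv2.resize(cv2.imread("pics/scene6.png")[80:280,130:400],None,fx=2.9,fy=2.9,interpolation=cv2.INTER_CUBIC)
q=np.array([(proj(p,P)-[130,80])*2.9 for P in cyl(t[0],t[1],t[2]-.027,t[2]-.027,.021)],np.int32);cv2.polylines(I,[q],False,(255,255,0),1)
cv2.imwrite("pics/c6.png",I)
```

```text
[ 0.47718373 -0.15849046  0.21575703] [-0.65505635  0.67321655 -0.90729958] [1.96414437e+00 2.45184616e+00 6.55440919e-05] 0.04151419452255748 0.0013799937583150739 16.85
```

View pics/c6.png

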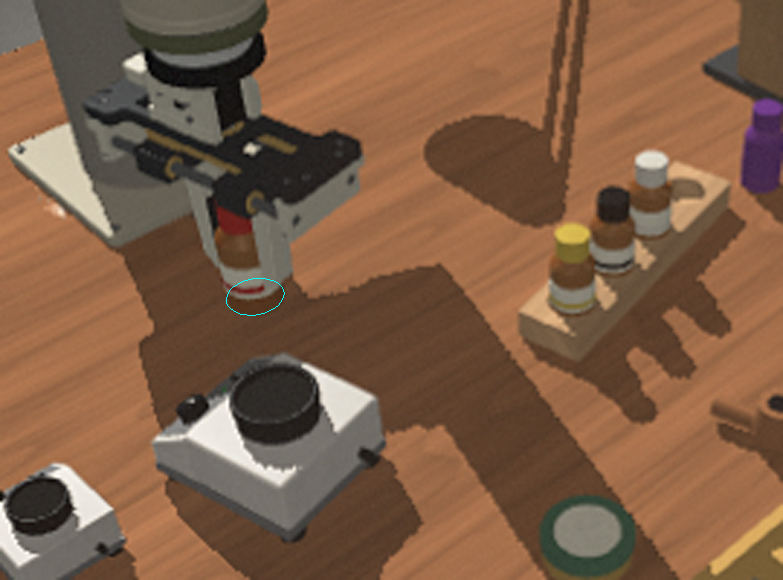

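The bottle (250,270) is held upright over the head (275,400). The other three are in their holes and nothing else has moved. I hand in.

```bash
python3 -c "
from plant import robot
print(robot.close_job())"
```

```text
the job is handed in; nothing more can be done
None
```

The red-capped bottle has been mixed and is now held still and upright about 10 cm above the middle of the larger mixer's head. I handed the job in at about 17 s.

- **Pick-up:** I gripped the bottle round the body at 40 N. The jaws closed to 42 mm, as the body diameter requires.
- **Mixing:** Contact came at the expected height. The head stopped 6 mm lower, where the force jumped from about 9 to 17 N. I held it down for over 2.7 s at 17–19 N, with about 8 N of sideways reading at the wrist.
- **Final pose:** The tool is at (0.477, -0.158, 0.216), which puts the underside about 99 mm above the resting head floor. The tool is vertical and the joints are at rest.
- **Surroundings:** In the last scene picture the other three bottles stand in their holes and the tin, the bowl and the purple bottle in view look undisturbed. The brush was outside that last crop.

Checks that disagreed: the head positions measured while the arm hid part of the head were off by about 1 cm. The scene camera's colour fit of the head was off by a similar amount. I discarded these in favour of the unobstructed views, and the picture taken before pressing showed the rim where I expected it.

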